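# Seat the upright flanged hub in the assembly nest

### The arm

A 6-joint arm with a two-finger parallel gripper is mounted at the origin on a cart in front of the work surface, level with it; the furniture and walls round the work are solid. World frame = base frame: x ahead of the robot, y to its left, z up, the work surface at z = 0. Lengths are in mm, angles in degrees, forces in N, time in s.
With the tool pointing down it reaches from about 275 to 825 mm from the base axis. Payload 5.2 kg.
Tool frame: the origin (TCP) lies between the finger pads; the fingertips stand 11 mm ahead of it and the grasp point (between the pads) lies 8 mm behind it (tip_extent is the distance from the TCP to the fingertips, in mm); z points along the fingers, y is the line along which they close (so a half turn about z gives the same grasp; the last joint's range is limited). The gripper opens to 93 mm and grips with 3 to 60 N. Pads are 15 mm wide; open, the fingers measure 128 mm over their backs; the gripper's body (75 mm by 188 mm) begins 65 mm behind the grasp point.
Start: joints at [-85.417, 14.817, 87.949, -0, 77.235, -11.62], TCP at [153.496, -528.152, 229.653] pointing down, gripper open.
Joint ranges: [-179.93, 179.93], [-52.35, 119.4], [10.71, 147.94], [-69.91, 249.91], [12.55, 155.21], [-178.61, 178.61]. Speed limits (degrees/s): [147.25, 147.25, 180, 180, 180, 180].

### API

Orientations are given as [roll, pitch, yaw] about the fixed x, y, z axes, in that order (R = Rz(yaw) Ry(pitch) Rx(roll)).
In Python, from workcell import sense, capture, close_job, tip_extent gives the robot as it stands.
- The arm moves only by the tool play_rows, never from a script. Its argument "series" is a list of rows, each a list of 7 numbers: the shift along the tool's x, y, z in m, then the turn, a rotation vector about the tool's x, y, z in rad, then the finger opening in m, from 0 to 0.093. In form: [[tx, ty, tz, ax, ay, az, fingers], ...]. A call has 1 to 12 rows; each row is the pose to reach, as a shift and turn from the pose commanded when the call began, along the tool's axes at that moment; what a row does not reach only later rows make up. A row lasts 1/12 s, in which the tool goes at most 41.7 mm and 7.16 degrees, less where a joint would pass 70% of its speed; a pose out of reach is approached as far as the arm can. A call with a gripper value outside its range is refused whole. The fingers move at their own pace and stop on an object; "grip_force" is the grip in N (left out, the last holds). Time passes only in rows, so rows that repeat a pose let the fingers close. It gives the time, the measured TCP pose, the force, the opening and the grip force at its end, in the units of the state.
- sense(): the state, without advancing time (a new reading comes with each control period).
- capture(name): name is "side" or "top" or "wrist"; returns a dict with "color" (480x640x3 uint8, red, green, blue), "intrinsics" (3x3 intrinsics, pixels), "R" (3x3) and "t" (3): a world point X has camera coordinates R X + t. Camera axes: x right, y down, z forward; pixel columns grow to the right and rows downward; lengths in mm; the calibration is good to about 2 mm. A picture is of the moment at which its call begins. There is no depth.
- close_job(): hands the job in; it is judged then, once.
The state is a dict: "clock": time; "q": joint angles; "qd": joint speeds; "tau": joint torques, N m; "ee_pos": TCP position; "tool_rot": TCP orientation; "ft_force": force on the tool from outside, world axes, zero at the start; "wrist_torque": the same for the moment, N m; "finger_gap": finger opening in mm; "gripper_force": force on a finger pad.
Only numpy, scipy, OpenCV 4.12 (cv2) and the standard library are available. Lean on these libraries where they do the work, as an engineer would, in place of code of your own. Each camera call takes 0.05 s, during which the arm holds its last target. There are 200 camera calls.

### The job

Load the blue assembly nest with the bearing hub that already stands the right way round, square flange down and round boss up: set it down so that its flange lies flat on the black floor of the square pocket, boss up, and let go. Set it down, do not drop it, and leave the other hub, which stands upside down with its flange on top, where it is.

Things in the scene. Friction and masses are not known exactly. Their poses are not given: they have to be found in the camera images.
- hub_centre (a point): The hub to load: bare aluminium, square flange 64 x 64 x 6 mm with four bolt holes and a central round boss 36 mm in diameter; 60 mm high in all, 0.22 kg; it stands on its flange. Point: on the axis, half-way up, 30 mm above the flange's outer face; the boss can be gripped from 24 mm below to 30 mm above it. z axis from flange to boss end (up), x and y parallel to the flange's sides.
- hub_inverted_centre (a point): A second hub, the same in shape, size and colour, but upside down: it stands on its boss end with the flat square flange on top, 60 mm above the table. To be left alone. The point is half-way up on its axis; z axis from flange to boss end, so it points down.
- pocket_floor (a point): Centre of the pocket floor of the nest, a fixed blue plate 150 x 150 x 14 mm on the table with one central square pocket, 84 x 84 mm, 8 mm deep, black floor 6 mm above the table: 10 mm of room on each side of a flange. x and y axes parallel to the pocket's sides, z up. A seated hub's centre is 30 mm above this point.
Things that resemble listed ones, but are neither listed nor needed, are in the scene too. What is shaped like the part that bears hub_inverted_centre but brown or yellow is not meant.

How it is judged:
By the outcome, as a careful person would: the job done as asked, in the order asked, and still so for the second after the job is handed in, with the robot touching nothing.
It also fails if it takes over 32 s, if anything falls off the work surface, if the arm or the gripper's body presses on something with over 40 N, if the wrist force passes 120 N, or if a joint passes its speed limit or range.

## Working session

There is one attempt and no reset: what is moved stays moved. The work goes in short steps, Python scripts to look and compute and a tool call to move; the robot and the scene stay as the last step left them, time stands still between calls to the robot, and variables do not carry over. Pictures are saved under pics/ and viewed, at most 10 in all, crops included, and the job is handed in when it is done.

Besides the shell and the picture viewer there is one more tool, called after ">>>" by a JSON object that holds its "op" and its "data", one argument or row to a line. play_rows: Moves the arm, as the interface text tells. Its arguments: {"type":"object","properties":{"series":{"type":"array"},"grip_force":{"type":"number"}},"required":["series"]}

```bash
mkdir -p pics; cat > h.py <<'E'
import numpy as np, cv2
from workcell import sense, capture
def save(n,f):
    c=capture(n); cv2.imwrite('pics/'+f,c['color'][:,:,::-1]); return c
def px(c,X):
    p=c['intrinsics']@(c['R']@np.array(X,float)+c['t']); return p[:2]/p[2]
def ray(c,u,v,z):
    R=np.array(c['R']);o=-R.T@np.array(c['t']);d=R.T@np.linalg.inv(c['intrinsics'])@[u,v,1]
    return o+d*(z-o[2])/d[2]
E
python3 - <<'E'
from h import *
import pickle
d={n:save(n,n+'0.png') for n in ('top','side')}
pickle.dump(d,open('d.pkl','wb'))
for n in d: print(n,-np.array(d[n]['R']).T@d[n]['t'])
print(sense())
E
```

```text
top [420.74745976  63.64212567 933.95177758]
side [432.13427793 823.6290461  452.27088985]
{'clock': 0.1, 'q': array([-8.54161859e+01,  1.48542566e+01,  8.80043023e+01, -5.44717728e-04,
        7.72336020e+01, -1.16200424e+01]), 'qd': array([-0.12025171, -0.07645598, -0.13647752,  0.04578445, -0.11605741,
        0.018368  ]), 'tau': array([ 1.78502036e-03, -4.38211441e+01, -2.84641564e+01,  7.19113299e-02,
        3.62805894e-02, -5.14069973e-05]), 'ee_pos': array([ 153.45776297, -527.67309113,  228.91212168]), 'tool_rot': array([-1.79909621e+02, -1.80429069e-02,  1.62039631e+01]), 'ft_force': array([-0.03065508,  0.26732051, -0.25459862]), 'wrist_torque': array([0.04717598, 0.00405491, 0.06092439]), 'gripper_force': 0.0, 'finger_gap': 92.80964225239418}
```

View pics/top0.png

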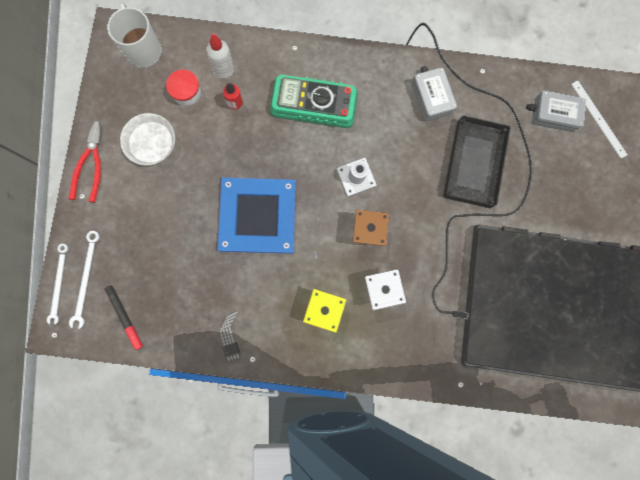

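View pics/side0.png

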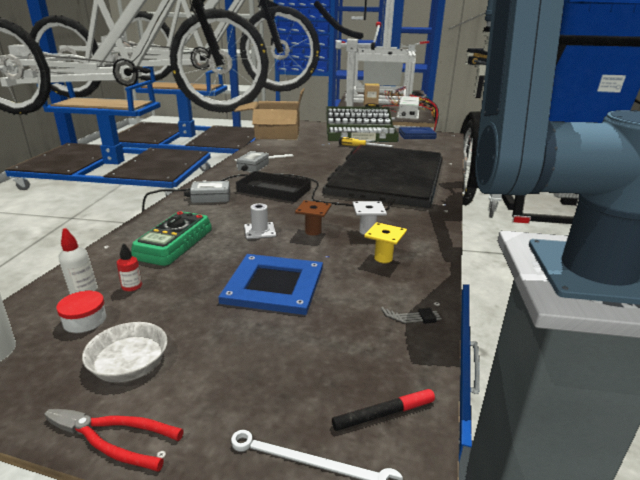

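Top view, hub candidates:
- Bare metal at (356,177): the boss shows above the flange. This is the right-way-round hub.
- Bare metal at (385,289): flat flange on top, so it is the inverted one.
- Brown (371,228) and yellow (325,310): lookalikes.

The nest is at (257,215). The side view agrees: upright hub at (260,222), inverted hub at (369,215), nest at (272,284). I'll measure and confirm with one crop.

```bash
python3 - <<'E'
from h import *
import pickle
d=pickle.load(open('d.pkl','rb'));c=d['top'];im=c['color']
hsv=cv2.cvtColor(im,cv2.COLOR_RGB2HSV)
def big(m,x0,y0,x1,y1):
    k=np.zeros_like(m);k[y0:y1,x0:x1]=m[y0:y1,x0:x1]
    return max(cv2.findContours(k,0,1)[0],key=cv2.contourArea)
def rect(ct,z):
    w=np.array([ray(c,*p[0],z)[:2] for p in ct],np.float32); return cv2.minAreaRect(w)
blue=cv2.inRange(hsv,(100,120,60),(125,255,255))
print('nest outer z14',rect(big(blue,200,160,320,270),14))
dark=cv2.inRange(hsv,(0,0,0),(179,255,60))
k=big(dark,228,186,287,246);print('pocket z6',rect(k,6))
br=cv2.inRange(hsv,(0,0,120),(179,45,255))
h=big(br,325,145,390,205);print('flange z6 (incl boss)',rect(h,6),cv2.boundingRect(h))
hi=big(br,355,260,420,320);print('inverted z60',rect(hi,60))
crop=cv2.resize(im[145:210,320:400],None,fx=8,fy=8,interpolation=2)
s=d['side']['color'];crop2=cv2.resize(s[190:250,230:300],None,fx=8,fy=8,interpolation=2)
o=np.zeros((520,640,3),np.uint8);o[:]=crop
cv2.imwrite('pics/crop.png',o[:,:,::-1])
# side: nest center check & boss top
s=d['side'];hs=cv2.cvtColor(s['color'],cv2.COLOR_RGB2HSV)
print('side ray boss top', ray(s,260,205.5,60))
E
```

```text
nest outer z14 ((599.751708984375, 150.74855041503906), (149.80259704589844, 150.3909912109375), 87.56831359863281)Traceback (most recent call last):
  File "<stdin>", line 13, in <module>
  File "<stdin>", line 7, in big
ValueError: max() iterable argument is empty
```

```bash
python3 - <<'E'
from h import *
import pickle
d=pickle.load(open('d.pkl','rb'));c=d['top'];im=c['color']
hsv=cv2.cvtColor(im,cv2.COLOR_RGB2HSV)
def big(m,x0,y0,x1,y1):
    k=np.zeros_like(m);k[y0:y1,x0:x1]=m[y0:y1,x0:x1]
    return max(cv2.findContours(k,0,1)[0],key=cv2.contourArea)
def rect(ct,z):
    w=np.array([ray(c,*p[0],z)[:2] for p in ct],np.float32); return cv2.minAreaRect(w)
print('pocket px',im[215,257],'flange px',im[187,348],'bg',im[205,400])
dark=cv2.inRange(cv2.cvtColor(im,cv2.COLOR_RGB2GRAY),0,60)
print('pocket z6',rect(big(dark,228,186,287,246),6))
br=cv2.inRange(hsv,(0,0,150),(179,45,255))
h=big(br,325,145,390,205);print('flange z6 (incl boss)',rect(h,6),cv2.boundingRect(h),cv2.approxPolyDP(h,3,True)[:,0].tolist())
print([ray(c,*p,6)[:2].round(1).tolist() for p in cv2.approxPolyDP(h,3,True)[:,0]])
print('inverted z60',rect(big(br,355,260,420,320),60))
cv2.imwrite('pics/crop.png',cv2.resize(im[145:210,320:400],None,fx=8,fy=8,interpolation=2)[:,:,::-1])
E
```

```text
pocket px [71 73 82] flange px [243 245 246] bg [129 120 113]Traceback (most recent call last):
  File "<stdin>", line 12, in <module>
  File "<stdin>", line 7, in big
ValueError: max() iterable argument is empty
```

```bash
python3 - <<'E'
from h import *
import pickle
d=pickle.load(open('d.pkl','rb'));c=d['top'];im=c['color']
cv2.imwrite('pics/crop.png',cv2.resize(im[145:210,320:400],None,fx=8,fy=8,interpolation=2)[:,:,::-1])
hsv=cv2.cvtColor(im,cv2.COLOR_RGB2HSV)
def big(m,x0,y0,x1,y1):
    k=np.zeros_like(m);k[y0:y1,x0:x1]=m[y0:y1,x0:x1]
    q=cv2.findContours(k,0,1)[0]
    return max(q,key=cv2.contourArea) if q else np.zeros((1,1,2),np.int32)
def rect(ct,z):
    w=np.array([ray(c,*p[0],z)[:2] for p in ct],np.float32); return cv2.minAreaRect(w)
dark=cv2.inRange(hsv,(0,0,0),(179,90,95))
print('pocket z6',rect(big(dark,228,186,287,246),6))
br=cv2.inRange(hsv,(0,0,170),(179,45,255))
h=big(br,325,145,390,205);print('flange z6 (incl boss)',rect(h,6),cv2.boundingRect(h))
a=cv2.approxPolyDP(h,3,True)[:,0]
for p in a: print(p,ray(c,*p,6)[:2].round(1))
print('inverted z60',rect(big(br,355,260,420,320),60))
E
```

```text
pocket z6 ((601.1517944335938, 150.65191650390625), (80.1893310546875, 80.45610046386719), 88.12688446044922)
flange z6 (incl boss) ((679.3236083984375, -53.961814880371094), (64.9505615234375, 65.25931549072266), 19.737043380737305) (337, 158, 40, 38)
[365 158] [717.7 -73.4]
[337 168] [697.  -14.6]
[347 195] [639.5 -33.6]
[376 185] [659.8 -94.1]
inverted z60 ((444.6092834472656, -94.36524200439453), (64.48990631103516, 65.0203857421875), 11.452664375305176)
```

View pics/crop.png

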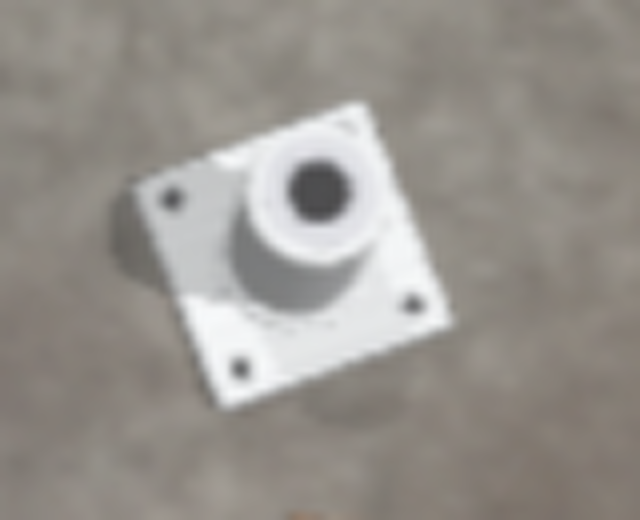

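The crop shows a round boss with its bore standing above a flange that lies on the table, so (356,177) is the hub to load. Its centre is at about (679,-54) with its sides at 19.7°. The nest is at (600.5,150.7) with its sides at -2.2°. I'll go to a hover first.

>>> {"op": "play_rows", "data": {
  "series": [
    [0.016,-0.008,0,0,0,0,0.093],
    [0.05,-0.024,0,0,0,0,0.093],
    [0.085,-0.041,0,0,0,0,0.093],
    [0.12,-0.058,0,0,0,0,0.093],
    [0.155,-0.075,0,0,0,0,0.093],
    [0.19,-0.092,0,0,0,0,0.093],
    [0.225,-0.109,0,0,0,0,0.093],
    [0.26,-0.126,0,0,0,-0.01,0.093],
    [0.295,-0.143,0,0,0,-0.02,0.093],
    [0.33,-0.16,0,0,0,-0.03,0.093],
    [0.365,-0.177,0,0,0,-0.04,0.093],
    [0.4,-0.194,0,0,0,-0.061,0.093]
  ]
}}

```text
clock: 1.1
ee_pos: [484.4, -228.5, 229.4]
tool_rot: [-180.0, 0.0, 19.7]
ft_force: [0.1, -0.6, 0.3]
finger_gap: 93.1
gripper_force: 0.0
```

>>> {"op": "play_rows", "data": {
  "series": [
    [0.035,-0.014,0.012,0,0,0,0.093],
    [0.07,-0.028,0.025,0,0,0,0.093],
    [0.105,-0.042,0.04,0,0,0,0.093],
    [0.14,-0.056,0.055,0,0,0,0.093],
    [0.175,-0.07,0.07,0,0,0,0.093],
    [0.205,-0.083,0.082,0,0,0,0.093],
    [0.228,-0.092,0.09,0,0,0,0.093],
    [0.24,-0.098,0.095,0,0,0,0.093],
    [0.242,-0.0986,0.095,0,0,0,0.093],
    [0.242,-0.0986,0.095,0,0,0,0.093]
  ]
}}

```text
clock: 1.93
ee_pos: [677.7, -55.7, 134.0]
tool_rot: [-180.0, 0.1, 19.8]
ft_force: [-1.0, -0.7, -0.0]
finger_gap: 92.9
gripper_force: 0.0
```

```bash
python3 - <<'E'
from h import *
c=save('wrist','w1.png'); s=sense();print(s['ee_pos'],s['tool_rot'])
print('predicted boss top, flange centre px',px(c,[679.3,-54,60]),px(c,[679.3,-54,6]))
E
```

```text
[677.51802135 -56.55478749 134.79800261] [1.79987110e+02 4.49927737e-02 1.96999084e+01]
predicted boss top, flange centre px [319.36231279 256.23480023] [319.78256128 235.271218  ]
```

View pics/w1.png

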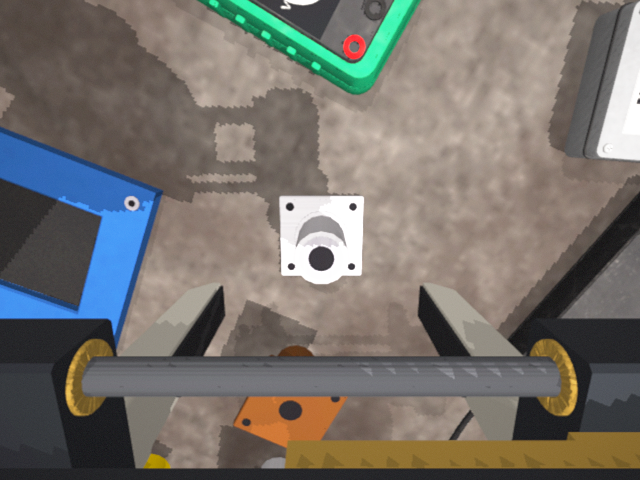

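The wrist view shows the hub flange at cols 279–364, rows 196–275, with the boss top at (321,258). That is square to the tool and within 1–2 mm of the prediction. I'll descend and grip.

>>> {"op": "play_rows", "data": {
  "series": [
    [0.001,0,0.012,0,0,0,0.093],
    [0.001,0,0.03,0,0,0,0.093],
    [0.001,0,0.048,0,0,0,0.093],
    [0.001,0,0.066,0,0,0,0.093],
    [0.001,0,0.082,0,0,0,0.093],
    [0.001,0,0.093,0,0,0,0.093],
    [0.001,0,0.1,0,0,0,0.093],
    [0.001,0,0.1,0,0,0,0.093]
  ]
}}

```text
clock: 2.65
ee_pos: [677.7, -56.2, 33.2]
tool_rot: [-179.9, 0.1, 19.6]
ft_force: [-0.7, 0.3, 0.2]
finger_gap: 93.1
gripper_force: 0.0
```

>>> {"op": "play_rows", "data": {
  "series": [
    [0,0,0,0,0,0,0.06],
    [0,0,0,0,0,0,0.045],
    [0,0,0,0,0,0,0.04],
    [0,0,0,0,0,0,0.035],
    [0,0,0,0,0,0,0.03],
    [0,0,0,0,0,0,0.03],
    [0,0,0,0,0,0,0.03],
    [0,0,0,0,0,0,0.03],
    [0,0,0,0,0,0,0.03],
    [0,0,0,0,0,0,0.03],
    [0,0,0,0,0,0,0.03],
    [0,0,0,0,0,0,0.03]
  ],
  "grip_force": 25
}}

```text
clock: 3.65
ee_pos: [679.0, -55.4, 34.7]
tool_rot: [-180.0, -0.0, 19.7]
ft_force: [0.1, 0.1, 1.0]
finger_gap: 35.3
gripper_force: 25.0
```

>>> {"op": "play_rows", "data": {
  "series": [
    [0,0,-0.005,0,0,0,0.03],
    [0,0,-0.015,0,0,0,0.03],
    [0,0,-0.03,0,0,0,0.03],
    [0,0,-0.045,0,0,0,0.03],
    [0,0,-0.055,0,0,0,0.03],
    [0,0,-0.06,0,0,0,0.03],
    [0,0,-0.06,0,0,0,0.03]
  ]
}}

```text
clock: 4.23
ee_pos: [680.0, -55.7, 96.6]
tool_rot: [179.9, -0.1, 19.7]
ft_force: [0.3, -0.3, -1.6]
finger_gap: 35.4
gripper_force: 25.0
```

>>> {"op": "play_rows", "data": {
  "series": [
    [0,-0.008,0,0,0,0.01,0.03],
    [-0.001,-0.025,0,0,0,0.04,0.03],
    [-0.001,-0.048,0,0,0,0.08,0.03],
    [-0.002,-0.073,0,0,0,0.12,0.03],
    [-0.002,-0.098,0,0,0,0.17,0.03],
    [-0.003,-0.123,0,0,0,0.22,0.03],
    [-0.003,-0.148,0,0,0,0.27,0.03],
    [-0.004,-0.173,0,0,0,0.32,0.03],
    [-0.004,-0.195,0,0,0,0.36,0.03],
    [-0.0047,-0.212,0,0,0,0.38,0.03],
    [-0.0047,-0.2205,0,0,0,0.382,0.03],
    [-0.0047,-0.2205,0,0,0,0.382,0.03]
  ]
}}

```text
clock: 5.23
ee_pos: [598.6, 152.6, 93.8]
tool_rot: [-180.0, 0.1, -2.0]
ft_force: [-0.5, 0.1, -1.1]
finger_gap: 35.5
gripper_force: 25.0
```

```bash
python3 - <<'E'
from h import *
c=save('wrist','w2.png'); s=sense();print(s['ee_pos'],s['tool_rot'],s['finger_gap'])
for a in [(1,1),(1,-1),(-1,-1),(-1,1)]:
    e=np.deg2rad(-2.2);v=np.array([[np.cos(e),-np.sin(e)],[np.sin(e),np.cos(e)]])@np.array(a)
    print('pocket rim px',px(c,[600.2+42*v[0],150.7+42*v[1],14]))
E
```

```text
[599.50433412 151.23450897  94.03065125] [ 1.79980830e+02  6.67851443e-02 -2.05811661e+00] 35.717634777467914
pocket rim px [256.9313992  189.63044084]
pocket rim px [391.28920396 190.19084136]
pocket rim px [384.57942513 312.79645137]
pocket rim px [262.11711126 312.27755647]
```

View pics/w2.png

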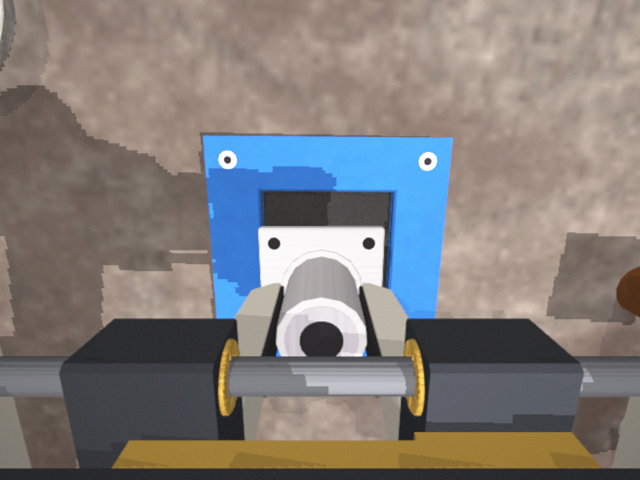

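The wrist view shows the flange at cols 259–385, with its far edge at row 226. The pocket rim is at cols 260–396, with its far edge at row 190. The pocket is about 2.5 mm to the right, so I'll shift by that and lower most of the way.

>>> {"op": "play_rows", "data": {
  "series": [
    [0,0.0025,0.004,0,0,0,0.03],
    [0,0.0025,0.012,0,0,0,0.03],
    [0,0.0025,0.022,0,0,0,0.03],
    [0,0.0025,0.031,0,0,0,0.03],
    [0,0.0025,0.037,0,0,0,0.03],
    [0,0.0025,0.04,0,0,0,0.03],
    [0,0.0025,0.04,0,0,0,0.03]
  ]
}}

```text
clock: 5.87
ee_pos: [599.4, 147.7, 53.2]
tool_rot: [180.0, 0.1, -2.2]
ft_force: [0.3, 0.9, -1.1]
finger_gap: 35.2
gripper_force: 25.0
```

```bash
python3 - <<'E'
from h import *
c=save('wrist','w3.png'); d=save('side','s3.png'); s=sense();print(s['ee_pos'],s['ft_force'])
a=c['color'][130:400,180:460]; b=d['color'][200:330,190:350]
a=cv2.resize(a,(400,386)); b=cv2.resize(b,(400,325))
o=np.zeros((386,800,3),np.uint8);o[:,:400]=a;o[:325,400:]=b
cv2.imwrite('pics/c3.png',o[:,:,::-1])
E
```

```text
[600.26594045 147.95226233  54.5500632 ] [ 0.46095945  0.56202905 -1.42339819]
```

View pics/c3.png

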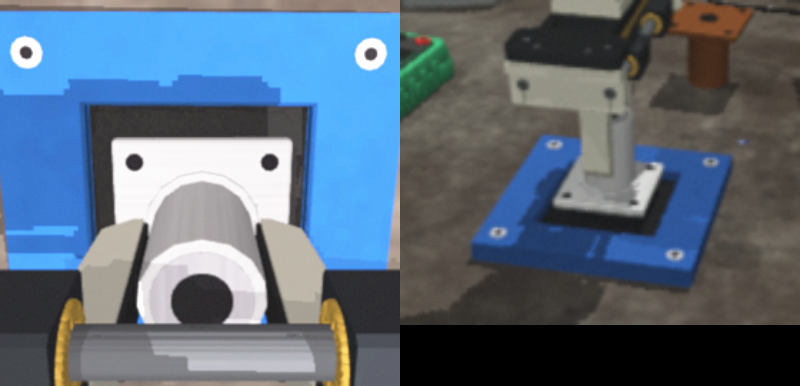

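The crop shows the flange (cols 112–292) centred between the pocket rims (88–311), still about 14 mm above the floor. The far gap comes out near 9 mm once seated. I'll lower slowly to contact.

>>> {"op": "play_rows", "data": {
  "series": [
    [0,0,0.003,0,0,0,0.03],
    [0,0,0.006,0,0,0,0.03],
    [0,0,0.009,0,0,0,0.03],
    [0,0,0.011,0,0,0,0.03],
    [0,0,0.012,0,0,0,0.03],
    [0,0,0.0128,0,0,0,0.03],
    [0,0,0.0134,0,0,0,0.03],
    [0,0,0.0134,0,0,0,0.03]
  ]
}}

```text
clock: 6.63
ee_pos: [600.1, 148.0, 41.2]
tool_rot: [180.0, 0.0, -2.2]
ft_force: [-0.8, -0.2, -1.8]
finger_gap: 35.3
gripper_force: 25.0
```

>>> {"op": "play_rows", "data": {
  "series": [
    [0,0,0.0003,0,0,0,0.03],
    [0,0,0.0006,0,0,0,0.03],
    [0,0,0.0006,0,0,0,0.03],
    [0,0,0.0006,0,0,0,0.03]
  ]
}}

```text
clock: 6.97
ee_pos: [600.2, 148.0, 40.7]
tool_rot: [-180.0, -0.0, -2.2]
ft_force: [0.0, 0.7, -1.4]
finger_gap: 35.6
gripper_force: 25.0
```

>>> {"op": "play_rows", "data": {
  "series": [
    [0,0,0.0003,0,0,0,0.03],
    [0,0,0.0005,0,0,0,0.03],
    [0,0,0.0005,0,0,0,0.03],
    [0,0,0.0005,0,0,0,0.03]
  ]
}}

```text
clock: 7.3
ee_pos: [600.3, 148.0, 40.6]
tool_rot: [-180.0, -0.0, -2.2]
ft_force: [-1.8, -0.9, 3.5]
finger_gap: 35.8
gripper_force: 25.0
```

>>> {"op": "play_rows", "data": {
  "series": [
    [0,0,0.0003,0,0,0,0.03],
    [0,0,0.0005,0,0,0,0.03],
    [0,0,0.0005,0,0,0,0.03],
    [0,0,0.0005,0,0,0,0.03]
  ]
}}

```text
clock: 7.63
ee_pos: [600.3, 148.0, 40.6]
tool_rot: [180.0, -0.0, -2.2]
ft_force: [-2.6, -0.5, 6.8]
finger_gap: 36.2
gripper_force: 25.0
```

Contact: the force rose to about 7 N. I'll open the fingers slowly, then retreat straight up.

>>> {"op": "play_rows", "data": {
  "series": [
    [0,0,0,0,0,0,0.037],
    [0,0,0,0,0,0,0.039],
    [0,0,0,0,0,0,0.042],
    [0,0,0,0,0,0,0.05],
    [0,0,0,0,0,0,0.06],
    [0,0,0,0,0,0,0.075],
    [0,0,0,0,0,0,0.08],
    [0,0,0,0,0,0,0.08],
    [0,0,0,0,0,0,0.08],
    [0,0,0,0,0,0,0.08]
  ]
}}

```text
clock: 8.47
ee_pos: [600.2, 148.0, 39.6]
tool_rot: [-180.0, -0.0, -2.2]
ft_force: [0.2, 0.6, -0.1]
finger_gap: 79.4
gripper_force: 0.0
```

>>> {"op": "play_rows", "data": {
  "series": [
    [0,0,-0.006,0,0,0,0.08],
    [0,0,-0.02,0,0,0,0.08],
    [0,0,-0.038,0,0,0,0.08],
    [0,0,-0.056,0,0,0,0.08],
    [0,0,-0.074,0,0,0,0.08],
    [0,0,-0.092,0,0,0,0.08],
    [0,0,-0.108,0,0,0,0.08],
    [0,0,-0.118,0,0,0,0.08],
    [0,0,-0.12,0,0,0,0.08],
    [0,0,-0.12,0,0,0,0.08]
  ]
}}

```text
clock: 9.3
ee_pos: [600.5, 148.0, 160.4]
tool_rot: [-180.0, -0.1, -2.2]
ft_force: [0.5, 1.2, -0.0]
finger_gap: 79.9
gripper_force: 0.0
```

```bash
python3 - <<'E'
from h import *
c=save('wrist','w4.png'); d=save('side','s4.png'); s=sense();print(s['clock'],s['ee_pos'],s['ft_force'])
a=c['color'][120:390,180:460]; b=d['color'][200:330,190:350]
o=np.zeros((386,800,3),np.uint8);o[:,:400]=cv2.resize(a,(400,386));o[:325,400:]=cv2.resize(b,(400,325))
cv2.imwrite('pics/c4.png',o[:,:,::-1])
E
```

```text
9.4 [599.57183034 147.92684568 158.70608186] [ 0.33258841 -0.15607615 -0.79350067]
```

View pics/c4.png

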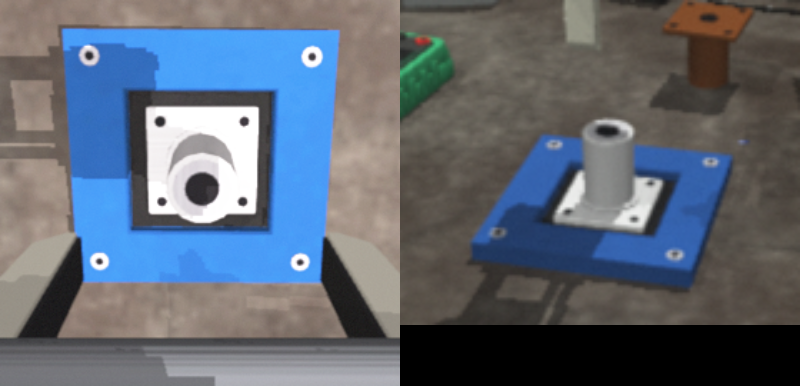

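The crop shows the flange (145–258, 106–213) flat inside the pocket (128–274, 90–230) with a gap on every side. The boss is up and the gripper is clear.

```bash
python3 -c "
from workcell import close_job
print(close_job())"
```

```text
the job is handed in; nothing more can be done
None
```

The upright hub is seated flat in the nest pocket, boss up and released; the inverted hub was not touched, and the job was handed in at about 9.4 s.

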